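Open the gear housing of the pasta machine: a cap of unknown thread hand

ROBOT

A 7-joint arm with a two-finger parallel gripper is mounted at the origin on the work surface. World frame = base frame: x ahead of the robot, y to its left, z up, the work surface at z = 0. Lengths are in m, angles in degrees, forces in N, time in s.
With the tool pointing down it reaches from about 0.425 to 0.875 m from the base axis. Payload 4.7 kg.
Tool frame: the origin (TCP) lies between the finger pads; the fingertips stand 19 mm ahead of it and the grasp point (between the pads) is the TCP; x points along the fingers, z is the direction in which the jaws open and shut, and the axes are right-handed (so a half turn about x gives the same grasp; the last joint's range is limited). The gripper opens to 87 mm and grips with 3 to 60 N. Pads are 19 mm wide; open, the fingers measure 117 mm over their backs; the gripper's body (75 mm by 190 mm) begins 51 mm behind the grasp point.
Start: joints at [69.162, 18.392, -4.016, 83.108, 1.295, 78.541, -3.26], TCP at [0.24, -0.604, 0.242] pointing down, gripper open.
Joint ranges: [-163.93, 163.93], [-17.29, 119.83], [-79.2, 71.16], [3.27, 140.29], [-89.18, 269.18], [5.43, 117.66], [-154.24, 154.24]. Speed limits (degrees/s): [147.25, 147.25, 180, 180, 180, 180, 180].

INTERFACE

Orientations are given as [roll, pitch, yaw] about the fixed x, y, z axes, in that order (R = Rz(yaw) Ry(pitch) Rx(roll)).
In Python, from cell import monitor, read_camera, camera_model, env, regions_of gives the robot as it stands. The module is installed in compiled form; this text tells all that it offers.
- The arm moves only by the tool step_arm, never from a script. Its argument "deltas" is a list of rows, each a list of 5 numbers: the gripper's target within -1 to 1 (fully open at 1, half-way at 0, shut at -1), then the shift along the tool's x, y, z in m, then the turn about the tool's x in degrees. A call has 1 to 12 rows; each row is the pose to reach, as a shift and turn from the pose commanded when the call began, along the tool's axes at that moment; what a row does not reach only later rows make up. A row lasts 1/8 s, in which the tool goes at most 62.5 mm and 10.7 degrees, less where a joint would pass 70% of its speed; a pose out of reach is approached as far as the arm can. A call with a gripper value outside its range is refused whole. The fingers move at their own pace and stop on an object; "newtons" is the grip in N (left out, the last holds). Time passes only in rows, so rows that repeat a pose let the fingers close. It gives the time, the measured TCP pose, the force and the opening at its end, in the units of the state.
- monitor.get_obs(): the state, without advancing time (a new reading comes with each control period).
- read_camera(name): name is "scene" or "top" or "wrist"; returns (picture, depth): 420x560x3 uint8, red, green, blue; 420x560 float32, m along the optical axis (not along the pixel's ray), 0 where there is no reading.
- camera_model(name): a dict with "fx", "fy", "cx", "cy" (pixels), "xyz" and "attitude" of the camera in the world. Camera axes: x right, y down, z forward; pixel columns grow to the right and rows downward; lengths in m; the calibration is good to about 2 mm. A picture is of the moment at which its call begins: read the wrist's pose just before it. camera_model takes no time and is no camera call; for the wrist camera it gives the pose at the moment of the call.
- env.sign_off(): hands the job in, once; it reports no verdict.
Trained networks look in the newest picture that a camera, given by its name, has taken for a name from the list of things; names that differ only in an ending like _2 or _b are one class to them, and where a whole thing is asked for, a point or a joint stands for the part that bears it (a point fixed in the world has none). Each returns a list of dicts, best first, with "p" (0 to 1); they miss things now and then, are a little off and sometimes report something else, mostly with a low value. They report only what shows in the picture. A call takes as long as a camera call. They do not tell look-alikes from the thing itself.
- regions_of(camera, thing): "pixels" (420x560 bool, what is visible of it) and "pixel" ([column, row] in pixels, amid what is visible of it).
The state is a dict: "time_s": time; "qpos": joint angles; "joint_velocities": joint speeds; "effort": joint torques, N m; "tool_pos": TCP position; "tool_rot": TCP orientation; "force": force on the tool from outside, world axes, zero at the start; "wrist_torque": the same for the moment, N m; "grip_width": finger opening in m.
Only numpy, scipy, OpenCV 4.12 (cv2) and the standard library are available. Lean on these libraries where they do the work, as an engineer would, in place of code of your own. Each camera call takes 0.05 s, during which the arm holds its last target. There are 200 camera calls.

TASK

The gears of the pasta machine need grease: take the cap off the filler neck on its gear housing. Nobody remembers whether it has a right-hand or a left-hand thread, so try to loosen it one way and, if it comes up against a stop and will not lift, the other way, turning it about a sixth of a turn while it stays seated, then lift it straight off. Finish still holding the cap in the gripper, roughly level and about a hand's breadth (10 cm) above the neck, without putting it down or letting go, and leave everything else on the table where it is.

Things in the scene. Friction and masses are not known exactly. Their poses are not given: they have to be found in the camera images.
- cap_grip (a point): The aluminium cap to take off: knurled disc 66 mm across, 12 mm thick, with an upright grip bar on top, 50 mm long (this point's x), 14 mm thick (y), 32 mm tall. This point is the bar's centre, 16 mm above the disc's top face, on the turning axis (z up). Disc underside, seated on the neck's rim, 28 mm below it. 100 to 190 g; turns easily, no spring.
- cap_foot (a point): Lower end of the cap's stem, 27 mm under the disc, hidden in the neck. Quick thread of unknown hand: from the start the cap turns 2 to 8 degrees the wrong way to a firm stop, or about 60 (57 to 65) the right way, staying level, to a firm stop. There, or within 8 degrees of it, it lifts straight off, clear after 27 mm; elsewhere it rises only 2 to 3 mm. 0.5 to 1 N m shows a stop; more overloads the wrist.
- neck_rim (a point): Centre of the rim of the steel filler neck, where the cap's disc sits, 125 mm above the table; z up. The fixed neck is a tube 58 mm across, standing 45 mm out of the grey gear housing (its top 80 mm above the table). At the start the cap's bar lies along this point's x within 0.04 rad.
- machine: Steel pasta machine, fixed at the table's far edge. Origin on the table under its roller body, 190 x 200 mm (x, y), 158 mm high, feed chute to 165 mm. Gear housing at its +y end, neck axis at (0, 144) mm in its frame; crank beyond it (to y = 274, x = -97 mm, under 50 mm high). Dial with locking lever at the -y end.
- colander: Bystander, to be left alone: white enamel colander, 236 mm wide, 110 mm high, two loop handles; origin under its centre
- rolling_pin: Bystander, to be left alone: beech rolling pin, 48 mm thick, about 450 mm long along its own x; origin at its underside, middle
- storage_box: Bystander, to be left alone: clear acrylic open storage box, 170 x 240 x 90 mm; origin under its centre
- pastry_brush: Bystander, to be left alone: grey pastry brush, 200 mm long, lying along its own x; stands about 25 mm high
- flour_jar: Bystander, to be left alone: white jar with a steel lid, 90 mm across, 150 mm high; origin under its centre
- ravioli_stamp: Bystander, to be left alone: small wooden ravioli stamp, 60 mm across, 72 mm high; origin under its centre
- dough_scraper: Bystander, to be left alone: steel dough scraper with a wooden grip, 95 x 150 mm, lying flat, 16 mm high; origin under its centre
Not all that is in view belongs to the job. Of the things that look like the part that bears cap_grip, the largest one is meant.

How it is judged (in metres and radians):
On the way:
1. the cap is turned at least 43 degrees from its start while still seated in the neck (raised less than 6 mm) (angle between the x axis of cap_grip and the x axis of neck_rim, either way round above 0.75 rad and z of cap_grip in the frame of neck_rim below 0.034 m and horizontal distance between cap_grip and neck_rim below 0.008 m), for 0.1 s.
At the end, for the whole second after the job is handed in: The cap is held still in the fingers (slower than 30 mm/s, finger force over 1 N), its underside at least 50 mm above the neck's rim, tilted less than 20 degrees, touching neither the machine nor any bystander (z of cap_grip in the frame of neck_rim above 0.078 m and angle between cap_grip's own z axis and vertical below 0.35 rad and contact force between the fingers and cap above 1 N and linear speed of cap below 0.03 m/s and contact force between cap and machine below 0.1 N and contact force between cap and colander below 0.1 N and contact force between cap and rolling_pin below 0.1 N and contact force between cap and storage_box below 0.1 N and contact force between cap and pastry_brush below 0.1 N and contact force between cap and flour_jar below 0.1 N and contact force between cap and ravioli_stamp below 0.1 N and contact force between cap and dough_scraper below 0.1 N); the arm keeps its last pose, push and grip.
It fails at once if a bystander is moved more than 25 mm (distance of any of colander, rolling_pin, storage_box, pastry_brush, flour_jar, ravioli_stamp, dough_scraper from where it was at the start of the episode above 0.025 m).
It also fails if it takes over 45 s, if anything falls off the work surface, if the arm or the gripper's body presses on something with over 40 N, if the wrist force passes 120 N, or if a joint passes its speed limit or range.

## Working session

There is one attempt and no reset: what is moved stays moved. The work goes in short steps, Python scripts to look and compute and a tool call to move; the robot and the scene stay as the last step left them, time stands still between calls to the robot, and variables do not carry over. Pictures are saved under pics/ and viewed, about 8 in all and at most 12, crops included, and the job is handed in when it is done.

Besides the shell and the picture viewer there is one more tool, called after "Call:" by a JSON object that holds its "op" and its "data", one argument or row to a line. step_arm: Moves the arm, as the interface text tells. Its arguments: {"type":"object","properties":{"deltas":{"type":"array"},"newtons":{"type":"number"}},"required":["deltas"]}

```bash
mkdir -p pics
cat > h.py <<'E'
import numpy as np, cv2
from scipy.spatial.transform import Rotation as R
from cell import monitor, read_camera, camera_model, env, regions_of
def cam(name):
    m=camera_model(name); p,d=read_camera(name); return m,p,d
def rot(a): 
    a=np.array(a,float)
    return R.from_euler('xyz',a,degrees=True).as_matrix() if a.shape==(3,) else a
def cloud(m,d):
    v,u=np.indices(d.shape)
    P=np.stack([(u-m['cx'])/m['fx']*d,(v-m['cy'])/m['fy']*d,d],-1)
    return P@rot(m['attitude']).T+np.array(m['xyz'])
E
python3 - <<'E'
from h import *
o=monitor.get_obs(); print(o)
ims=[]
for n in ("scene","top"):
    m,p,d=cam(n); print(n,m); W=cloud(m,d)
    for t in("cap_grip","machine"):
        for r in regions_of(n,t)[:4]:
            k=r["pixels"]&(d>0); q=W[k]
            print(t,r["p"],r["pixel"],k.sum(),np.median(q,0).round(3),np.percentile(q,2,0).round(3),np.percentile(q,98,0).round(3))
    cv2.imwrite(f"pics/{n}.png",p[...,::-1])
E
```

```text
{'time_s': 0.0, 'qpos': array([69.16208932, 18.43746578, -4.01579419, 83.17592454,  1.29688552,
       78.54084556, -3.25984514]), 'joint_velocities': array([ 0.00272935,  0.05707006,  0.05035064,  0.01351369, -0.05349771,
       -0.01991794,  0.14553312]), 'effort': array([-6.21760573e-04, -4.91283453e+01, -4.04180093e-01, -3.12522554e+01,
       -6.37133187e-02,  4.36752336e-02,  1.65656352e-04]), 'tool_pos': array([ 0.23951597, -0.60369589,  0.24047064]), 'tool_rot': array([-176.00546692,   89.89085031,  115.64299646]), 'force': array([-0.55250904, -0.9112883 , -0.98674067]), 'wrist_torque': array([ 0.03831202,  0.01143703, -0.01066347]), 'grip_width': 0.08716907469429629}
scene {'fx': 504.31728567444145, 'fy': 504.31728567444145, 'cx': 279.9509666814643, 'cy': 210.71830505529758, 'xyz': array([ 1.58635283, -0.32147124,  1.17412781]), 'attitude': array([-132.08732667,   -0.91500322,   74.9704452 ])}
cap_grip 0.75 [357.7, 273.5] 179 [0.689 0.174 0.029] [0.667 0.157 0.021] [0.707 0.198 0.052]
cap_grip 0.56 [372.4, 239.1] 142 [0.57  0.285 0.03 ] [0.551 0.269 0.019] [0.586 0.303 0.053
[... 195 characters left out ...]
achine 0.28 [322.6, 241.6] 151 [0.614 0.088 0.1  ] [0.593 0.064 0.079] [0.622 0.118 0.121]
top {'fx': 421.1449644105634, 'fy': 421.1449644105634, 'cx': 274.3868672517981, 'cy': 205.69445063977034, 'xyz': array([ 0.23840271, -0.01360307,  1.24033331]), 'attitude': array([-1.67175688e+02, -1.21156968e-01, -8.95033662e+01])}
cap_grip 0.83 [236.7, 171.1] 483 [0.586 0.091 0.138] [0.558 0.062 0.08 ] [0.634 0.124 0.172]
cap_grip 0.66 [207.3, 150.5] 195 [0.68  0.181 0.029] [0.663 0.161 0.021] [0.705 0.204 0.055]
cap_grip 0.6 [174.2, 191.3] 191 [0.562 0.29  0.029] [0.544 0.271 0.023] [0.584 0.313 0.053]
machine 0.85 [282.5, 175.0] 6729 [ 0.575 -0.038  0.141] [ 0.499 -0.166  0.008] [0.784 0.167 0.162]
```

View pics/top.png

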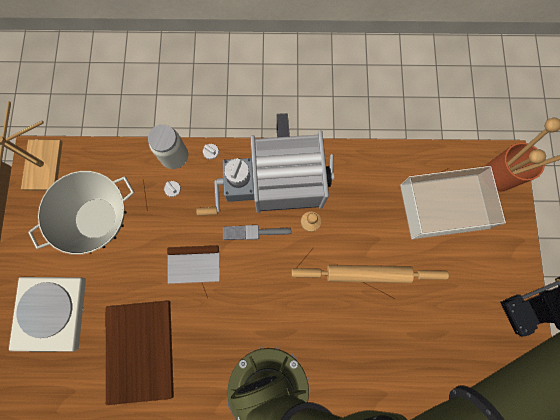

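View pics/scene.png

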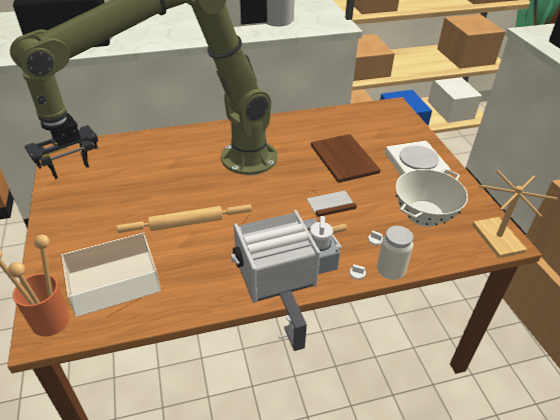

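Run:
```python
from h import *
m,p,d=cam("top"); W=cloud(m,d)
r=regions_of("top","cap_grip")[0]; k=r["pixels"]&(d>0); q=W[k]
for lo,hi in((.12,.145),(.155,.178)):
    s=q[(q[:,2]>lo)&(q[:,2]<hi)]
    if len(s)>5:
        c,sz,a=cv2.minAreaRect((s[:,:2]*1000).astype(np.float32)); print(lo,len(s),c,sz,a,s.mean(0).round(4),np.median(s[:,2]))
# table height map in areas near arm path
for t in("colander","rolling_pin","storage_box","pastry_brush","flour_jar","ravioli_stamp","dough_scraper"):
    for r in regions_of("top",t)[:1]:
        k=r["pixels"]&(d>0); q=W[k]; print(t,r["p"],np.percentile(q,3,0).round(3),np.percentile(q,97,0).round(3))
r=regions_of("top","machine")[0]; k=r["pixels"]&(d>0); q=W[k]
s=q[(q[:,2]>.13)]; print(cv2.minAreaRect((s[:,:2]*1000).astype(np.float32)))
```

```text
0.12 319 (587.5889892578125, 91.45671081542969) (64.09290313720703, 62.8571891784668) 80.62711334228516 [0.5842 0.0911 0.1371] 0.1374371381731725
0.155 108 (587.4584350585938, 91.9041519165039) (13.778803825378418, 48.15107727050781) 69.3753890991211 [0.5864 0.0915 0.1675] 0.1682158997695924
colander 0.92 [0.378 0.427 0.011] [0.58  0.625 0.11 ]
storage_box 0.87 [ 0.435 -0.649  0.   ] [ 0.616 -0.403  0.09 ]
pastry_brush 0.94 [ 0.419 -0.046  0.013] [0.455 0.131 0.024]
flour_jar 0.98 [0.634 0.255 0.019] [0.708 0.331 0.154]
ravioli_stamp 0.75 [ 0.448 -0.146  0.01 ] [ 0.496 -0.098  0.074]
dough_scraper 0.87 [ 0.294  0.152 -0.   ] [0.392 0.292 0.019]Traceback (most recent call last):
  File "<stdin>", line 12, in <module>
IndexError: list index out of range
```

The top view shows the machine at about (290,172). The large cap is at pixel (237,171), which is world (0.587, 0.092), with its bar top at z≈0.169 as expected. The two small look-alike caps are at (172,188) and (210,151). The scene view agrees and shows a clear path at height.

```bash
cat >> h.py <<'E'
def plan(target,bar):
    o=monitor.get_obs(); A=rot(o['tool_rot']); D=np.array(target)-o['tool_pos']
    zy=np.degrees(np.arctan2(A[1,2],A[0,2]))
    # turn about tool x (down): +turn => world yaw decreases
    t=[((zy-(bar+90+180*k))+180)%360-180 for k in(0,1)]
    print('tcp',o['tool_pos'].round(4),'tilt',A[2,0].round(4),'q',o['qpos'].round(1),'F',o['force'].round(1),'T',o['wrist_torque'].round(2),'w',round(o['grip_width'],4),'t',o['time_s'])
    print('shift',(A.T@D).round(4),'zyaw',zy.round(1),'turn opts',np.round(t,1))
E
python3 -c "
from h import *
plan([.587,.092,.30],-20.6); print(rot(monitor.get_obs()['tool_rot']).round(3))"
```

```text
tcp [ 0.2398 -0.6042  0.2416] tilt -1.0 q [69.2 18.4 -4.  83.1  1.3 78.5 -3.3] F [ 0.3 -0.2 -0.5] T [-0.01 -0.01  0.  ] w 0.0871 t 0.8
shift [-0.0585  0.5796 -0.519 ] zyaw -68.4 turn opts [-137.8   42.2]
[[ 0.     0.929  0.369]
 [-0.     0.369 -0.929]
 [-1.    -0.     0.   ]]
```

Call:
{"op": "step_arm", "data": {
  "deltas": [
    [1,-0.06,0.02,-0.02,-5],
    [1,-0.06,0.06,-0.054,-15],
    [1,-0.06,0.1,-0.09,-25],
    [1,-0.06,0.14,-0.126,-34],
    [1,-0.06,0.18,-0.162,-43],
    [1,-0.06,0.22,-0.198,-52],
    [1,-0.06,0.26,-0.234,-61],
    [1,-0.06,0.3,-0.27,-70],
    [1,-0.06,0.34,-0.306,-79],
    [1,-0.06,0.38,-0.342,-88],
    [1,-0.06,0.42,-0.378,-97],
    [1,-0.06,0.45,-0.405,-105]
  ]
}}

```text
time_s: 2.3
tool_pos: [0.5093, -0.0591, 0.302]
tool_rot: [-49.9, 89.9, -12.9]
force: [-0.0, 0.3, 0.4]
grip_width: 0.0869
```

```bash
python3 -c "
from h import *
plan([.587,.092,.30],-20.6)"
```

```text
tcp [ 0.5093 -0.0591  0.302 ] tilt -1.0 q [ 40.    1.8 -36.9  95.8   1.1  82.6  40. ] F [-0.   0.3  0.4] T [ 0.01 -0.14  0.01] w 0.0869 t 2.3
shift [0.002  0.0739 0.153 ] zyaw 37.0 turn opts [-32.4 147.6]
```

Call:
{"op": "step_arm", "data": {
  "deltas": [
    [1,0,0.02,0.04,-8],
    [1,0,0.04,0.08,-16],
    [1,0,0.06,0.12,-24],
    [1,0,0.074,0.153,-32.4],
    [1,0,0.074,0.153,-32.4],
    [1,0,0.074,0.153,-32.4]
  ]
}}

```text
time_s: 3.05
tool_pos: [0.5871, 0.088, 0.3013]
tool_rot: [169.8, 89.9, -121.2]
force: [-0.1, 0.1, -0.4]
grip_width: 0.087
```

```bash
cat > look.py <<'E'
from h import *
m,p,d=cam("wrist"); W=cloud(m,d); cv2.imwrite("pics/w1.png",p[...,::-1])
for r in regions_of("wrist","cap_grip")[:2]:
    k=r["pixels"]&(d>0); q=W[k]; print(r["p"],r["pixel"],k.sum())
    z=q[:,2]
    for lo,hi in((.128,.142),(.162,.176)):
        s=q[(z>lo)&(z<hi)]
        if len(s)>5: 
            c,sz,a=cv2.minAreaRect((s[:,:2]*1000).astype(np.float32)); print(lo,len(s),c,sz,a,np.median(s[:,2]).round(4),s.mean(0).round(4))
            ang=[cv2.minAreaRect((s[np.random.rand(len(s))<.7][:,:2]*1000).astype(np.float32))[2] for _ in range(3)]
            e,v=np.linalg.eigh(np.cov(s[:,:2].T)); print('pca',np.degrees(np.arctan2(v[1,1],v[0,1])),2*np.sqrt(3*e))
plan([.587,.092,.25],-20.6)
E
python3 look.py
```

```text
0.74 [488.9, 192.8] 10516
0.128 758 (661.6937255859375, 282.13702392578125) (35.29158020019531, 78.41995239257812) 49.090065002441406 0.1318 [0.6553 0.2776 0.1337]
pca 136.2423506874748 [0.02821419 0.07545518]
0.7 [283.4, 191.3] 3656
0.128 2660 (587.1881713867188, 92.33060455322266) (67.66495513916016, 66.4075927734375) 69.67902374267578 0.1371 [0.5846 0.093  0.137 ]
pca 71.23509295866289 [0.05704454 0.06564502]
0.162 844 (587.684326171875, 92.01421356201172) (14.008139610290527, 49.91200637817383) 70.23930358886719 0.1689 [0.5865 0.0924 0.1687]
pca 160.55660849565024 [0.01378279 0.05008721]
tcp [0.5871 0.0872 0.3016] tilt -1.0 q [ 27.   15.  -46.   84.9  10.9  84.6  49.8] F [-0.2 -0.4  0.2] T [ 0.05 -0.1  -0.03] w 0.0868 t 3.15
shift [0.0516 0.0018 0.0045] zyaw 68.9 turn opts [ -0.5 179.5]
```

View pics/w1.png

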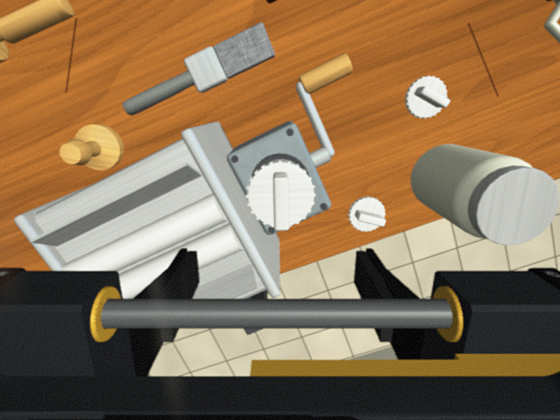

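The wrist view shows the cap disc at (283,192), its bar near vertical in the image, and clear space for narrowed fingers beside the roller body. It also confirms centre (0.5875, 0.092) and bar at about -19.7°.

Call:
{"op": "step_arm", "data": {
  "deltas": [
    [-0.2,0.03,0.0013,0.0046,-1.4],
    [-0.2,0.06,0.0013,0.0046,-1.4],
    [-0.2,0.09,0.0013,0.0046,-1.4],
    [-0.2,0.11,0.0013,0.0046,-1.4],
    [-0.2,0.125,0.0013,0.0046,-1.4],
    [-0.2,0.135,0.0013,0.0046,-1.4],
    [-0.2,0.141,0.0013,0.0046,-1.4],
    [-0.2,0.141,0.0013,0.0046,-1.4]
  ]
}}

```text
time_s: 4.15
tool_pos: [0.5877, 0.0938, 0.1605]
tool_rot: [148.6, 90.0, -140.9]
force: [0.7, -0.2, -0.9]
grip_width: 0.0347
```

```bash
python3 -c "
from h import *
plan([.5875,.092,.160],-19.7)"
```

```text
tcp [0.5877 0.0938 0.1605] tilt -1.0 q [ 25.4  20.4 -44.9  95.9  15.1  70.   47.5] F [ 0.7 -0.2 -0.9] T [ 0.09 -0.15 -0.  ] w 0.0347 t 4.15
shift [ 0.0005 -0.0004 -0.0017] zyaw 70.5 turn opts [   0.2 -179.8]
```

Close the gripper with a moderate grip.

Call:
{"op": "step_arm", "data": {
  "deltas": [
    [-0.2,0,-0.0003,-0.0012,0],
    [-0.6,0,-0.0003,-0.0012,0],
    [-1,0,-0.0003,-0.0012,0],
    [-1,0,-0.0003,-0.0012,0],
    [-1,0,-0.0003,-0.0012,0],
    [-1,0,-0.0003,-0.0012,0]
  ],
  "newtons": 30
}}

```text
time_s: 4.9
tool_pos: [0.5876, 0.0925, 0.1607]
tool_rot: [-115.3, 90.0, -44.9]
force: [-0.6, 0.6, 1.8]
grip_width: 0.0137
```

```bash
python3 -c "
from h import *
plan([.5875,.092,.160],-19.7)"
```

```text
tcp [0.5876 0.0925 0.1607] tilt -1.0 q [ 25.5  20.3 -44.9  95.9  15.1  70.   47.7] F [-0.6  0.6  1.8] T [ 0.   -0.1   0.01] w 0.0137 t 4.9
shift [ 0.0007 -0.0001 -0.0005] zyaw 70.4 turn opts [ 1.000e-01 -1.799e+02]
```

Gripped at 13.7 mm, which matches the bar. Now trying counter-clockwise (negative turn) in small steps.

Call:
{"op": "step_arm", "data": {
  "deltas": [
    [-1,0,-0.0003,-0.0012,-1.5],
    [-1,0,0,0,-3],
    [-1,0,0,0,-4],
    [-1,0,0,0,-4]
  ]
}}

```text
time_s: 5.4
tool_pos: [0.5877, 0.0922, 0.1607]
tool_rot: [-108.1, 90.0, -33.6]
force: [0.6, -1.0, 2.4]
grip_width: 0.0135
```

```bash
python3 -c "
from h import *
plan([.5875,.092,.160],-19.7)"
```

```text
tcp [0.5877 0.0922 0.1607] tilt -1.0 q [ 26.1  20.5 -45.6  95.9  15.4  70.1  51.5] F [ 0.6 -1.   2.4] T [-0.12 -0.12 -0.  ] w 0.0135 t 5.4
shift [ 0.0007  0.0002 -0.0003] zyaw 74.5 turn opts [   4.2 -175.8]
```

Call:
{"op": "step_arm", "data": {
  "deltas": [
    [-1,0,0,0,-1.5],
    [-1,0,0,0,-3],
    [-1,0,0,0,-3]
  ]
}}

```text
time_s: 5.78
tool_pos: [0.5876, 0.0926, 0.1607]
tool_rot: [-58.2, 90.0, 19.3]
force: [-0.0, -0.2, 2.2]
grip_width: 0.0142
```

```bash
python3 -c "
from h import *
plan([.5875,.092,.160],-19.7)"
```

```text
tcp [0.5876 0.0926 0.1607] tilt -1.0 q [ 26.4  20.6 -46.1  95.9  15.7  70.1  54.3] F [-0.  -0.2  2.2] T [-0.02 -0.2   0.09] w 0.0142 t 5.775
shift [ 0.0007 -0.     -0.0007] zyaw 77.5 turn opts [   7.2 -172.8]
```

Call:
{"op": "step_arm", "data": {
  "deltas": [
    [-1,0,0,0,-1.5],
    [-1,0,0,0,-3],
    [-1,0,0,0,-3]
  ]
}}

```text
time_s: 6.15
tool_pos: [0.5876, 0.0926, 0.1607]
tool_rot: [-55.1, 90.0, 25.4]
force: [-0.3, -0.9, 3.0]
grip_width: 0.0139
```

```bash
python3 -c "
from h import *
plan([.5875,.092,.160],-19.7)"
```

```text
tcp [0.5876 0.0926 0.1607] tilt -1.0 q [ 26.8  20.8 -46.6  95.9  15.9  70.2  57.1] F [-0.3 -0.9  3. ] T [ 0.04 -0.15  0.06] w 0.0139 t 6.15
shift [ 0.0007 -0.     -0.0006] zyaw 80.5 turn opts [  10.2 -169.8]
```

No stop at 10° and almost no torque (0.06 N m), so this is the free direction. Continuing.

Call:
{"op": "step_arm", "data": {
  "deltas": [
    [-1,0,0,0,-4],
    [-1,0,0,0,-8],
    [-1,0,0,0,-12],
    [-1,0,0,0,-16],
    [-1,0,0,0,-20],
    [-1,0,0,0,-24],
    [-1,0,0,0,-28],
    [-1,0,0,0,-32],
    [-1,0,0,0,-36],
    [-1,0,0,0,-40],
    [-1,0,0,0,-43],
    [-1,0,0,0,-43]
  ]
}}

```text
time_s: 7.65
tool_pos: [0.5876, 0.0926, 0.1607]
tool_rot: [-84.5, 90.0, 38.9]
force: [1.4, -0.7, 4.1]
grip_width: 0.0134
```

```bash
python3 -c "
from h import *
plan([.5875,.092,.160],-19.7)"
```

```text
tcp [0.5876 0.0926 0.1607] tilt -1.0 q [ 32.4  23.4 -54.4  95.7  19.9  71.2  97.2] F [ 1.4 -0.7  4.1] T [ 0.14 -0.09  0.08] w 0.0134 t 7.65
shift [ 0.0007  0.0004 -0.0005] zyaw 123.4 turn opts [  53.1 -126.9]
```

Turned 53° while seated, still free. Now feeling for the stop (57–65°).

Call:
{"op": "step_arm", "data": {
  "deltas": [
    [-1,0,0,0,-1.5],
    [-1,0,0,0,-3],
    [-1,0,0,0,-4.5],
    [-1,0,0,0,-4.5]
  ]
}}

```text
time_s: 8.15
tool_pos: [0.5876, 0.0925, 0.1607]
tool_rot: [-121.5, 90.0, 6.4]
force: [-0.5, 0.5, 4.7]
grip_width: 0.0137
```

```bash
python3 -c "
from h import *
plan([.5875,.092,.160],-19.7)"
```

```text
tcp [0.5876 0.0925 0.1607] tilt -1.0 q [ 33.   23.7 -55.2  95.7  20.4  71.4 101.4] F [-0.5  0.5  4.7] T [ 0.16 -0.12  0.06] w 0.0137 t 8.15
shift [ 0.0007  0.0004 -0.0003] zyaw 128.0 turn opts [  57.7 -122.3]
```

Call:
{"op": "step_arm", "data": {
  "deltas": [
    [-1,0,0,0,-1.5],
    [-1,0,0,0,-3],
    [-1,0,0,0,-3]
  ]
}}

```text
time_s: 8.52
tool_pos: [0.5876, 0.0925, 0.1606]
tool_rot: [-140.0, 90.0, -9.0]
force: [0.2, 0.8, 4.8]
grip_width: 0.014
```

```bash
python3 -c "
from h import *
plan([.5875,.092,.160],-19.7)"
```

```text
tcp [0.5876 0.0925 0.1606] tilt -1.0 q [ 33.4  23.9 -55.8  95.7  20.7  71.5 104.2] F [0.2 0.8 4.8] T [ 0.12 -0.09 -0.07] w 0.014 t 8.525
shift [ 0.0006  0.0004 -0.0003] zyaw 131.0 turn opts [  60.7 -119.3]
```

At 60.7° the cap is within 8° of any possible stop, so I'll try a gentle lift.

Call:
{"op": "step_arm", "data": {
  "deltas": [
    [-1,-0.002,0,0,0],
    [-1,-0.004,0,0,0],
    [-1,-0.006,0,0,0],
    [-1,-0.006,0,0,0]
  ]
}}

```text
time_s: 9.02
tool_pos: [0.5874, 0.0925, 0.1664]
tool_rot: [57.9, 90.0, -171.1]
force: [0.7, -0.2, -1.5]
grip_width: 0.0139
```

```bash
python3 -c "
from h import *
plan([.5875,.092,.160],-19.7)"
```

```text
tcp [0.5874 0.0925 0.1664] tilt -1.0 q [ 33.5  23.6 -56.   95.3  20.4  72.  104.3] F [ 0.7 -0.2 -1.5] T [ 0.21 -0.07 -0.  ] w 0.0139 t 9.025
shift [ 0.0064  0.0002 -0.0005] zyaw 131.0 turn opts [  60.7 -119.3]
```

It comes up with only its own weight (about 1.5 N). Lifting about 10 cm.

Call:
{"op": "step_arm", "data": {
  "deltas": [
    [-1,-0.006,0,0,0],
    [-1,-0.014,0,0,0],
    [-1,-0.022,0,0,0],
    [-1,-0.03,0,0,0],
    [-1,-0.042,0,0,0],
    [-1,-0.055,0,0,0],
    [-1,-0.068,0,0,0],
    [-1,-0.08,0,0,0],
    [-1,-0.09,0,0,0],
    [-1,-0.096,0,0,0],
    [-1,-0.096,0,0,0],
    [-1,-0.096,0,0,0]
  ]
}}

```text
time_s: 10.52
tool_pos: [0.5873, 0.0924, 0.2621]
tool_rot: [62.6, 90.0, -166.4]
force: [-0.3, -0.2, -2.3]
grip_width: 0.0138
```

Run:
```python
from h import *
plan([.5875,.092,.2605],-19.7)
m,p,d=cam("scene"); W=cloud(m,d)
k=(abs(W[...,0]-.587)<.036)&(abs(W[...,1]-.092)<.036)&(W[...,2]>.1)
print(np.histogram(W[k][:,2],bins=np.arange(.1,.32,.01)))
for r in regions_of("scene","cap_grip")[:3]:
    print(r["p"],r["pixel"],np.median(W[r["pixels"]&(d>0)],0).round(3))
cv2.imwrite("pics/s2.png",cv2.resize(p[130:330,220:420],(600,600))[...,::-1])
```

```text
tcp [0.5873 0.0924 0.2621] tilt -1.0 q [ 35.1  19.6 -58.   88.1  16.7  81.6 107.1] F [-0.3 -0.2 -2.3] T [ 0.13 -0.12 -0.01] w 0.0138 t 10.525
shift [ 0.0016  0.0001 -0.0004] zyaw 130.9 turn opts [  60.6 -119.4]
(array([ 60, 117, 106,   0,   0,   0,   0,   0,   0,   2,  12,   0,  21,
       156,  43,  22,  35,  19,   2,   0,   0]), array([0.1 , 0.11, 0.12, 0.13, 0.14, 0.15, 0.16, 0.17, 0.18, 0.19, 0.2 ,
       0.21, 0.22, 0.23, 0.24, 0.25, 0.26, 0.27, 0.28, 0.29, 0.3 , 0.31]))
0.75 [328.1, 204.1] [0.606 0.091 0.238]
0.52 [376.6, 238.6] [0.57  0.285 0.03 ]
0.46 [355.9, 270.7] [0.689 0.175 0.029]
```

View pics/s2.png

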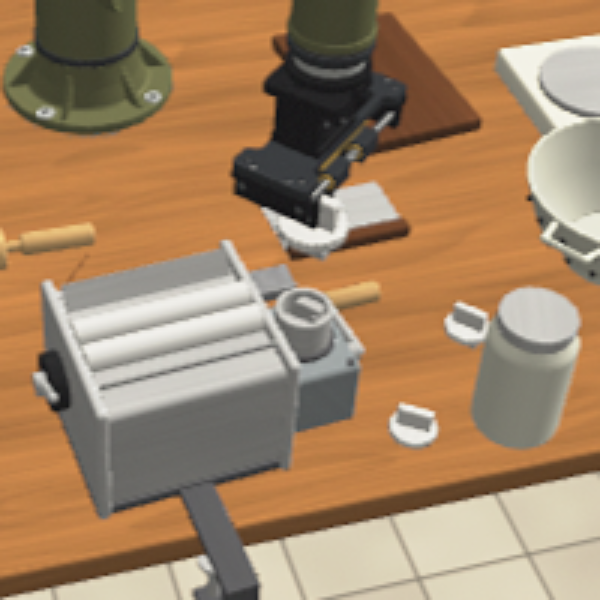

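The crop shows the cap held level in the gripper at about (315,225), with the open neck below it at (303,310). Everything else is undisturbed, so I'm handing in.

```bash
python3 -c "
from h import *
print(env.sign_off())"
```

```text
the job is handed in; nothing more can be done
None
```

The cap is off the filler neck and held level in the gripper, its underside about 10 cm above the rim. I handed the job in at about 10.6 s of the 45 s allowed; no verdict is reported.

- **Thread:** I tried counter-clockwise first and it turned freely to about 60.6° while seated, so the thread is right-hand. Twisting torque stayed under about 0.1 N m. I did not press on to the far stop or try clockwise, because 60.6° is within the lift-off range wherever the stop lies.
- **Lift:** It came straight up carrying about 1.5–2.3 N. That is roughly the cap's own weight, and the top of that range is slightly above the 1.9 N maximum, likely sensor drift.
- **Last checks:** The gripper is closed on the bar at 13.8 mm with a 30 N grip, and the tool is vertical at z = 0.262 m. The scene picture shows the neck open below the cap. The jar, the two small look-alike caps and the other things in that crop look unmoved. The storage box and most of the rolling pin were outside the crop, so I did not recheck them. No check disagreed apart from the weight reading.

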